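# Trip the drawer latch with the release rod and pile up the lens carrier plate

## Task

Take the release rod from its stand and push it straight into the small hole in the sloping top of the grey parts box, until the hidden latch trips and the drawer springs fully open. Put the rod back upright in its stand, then lift the lens carrier plate out of the drawer and lay it flat and squarely on top of the pile of the two plates like it. Leave the pile where it is and everything else undisturbed.

Things in the scene. Friction and masses are not known exactly. Their poses are not given: they have to be found in the camera images.
- parts_safe: grey sheet-metal parts box on four rubber feet, fixed; 150 mm deep (x) by 150 wide (y), front (-x side, towards the robot) 58 high, its top rising from the front edge at 27 degrees to the level, then flat, 114 high at the back; origin: centre of its underside, 14 mm above the bench on the feet; z up; heights here count from that underside
- hole (a point): centre of the mouth of the round access hole in the box's sloping top (a steel ring marks it), 11 mm across with a 2 mm chamfer, leading straight in between guiding walls for 24 mm; at (-15, 0, 89) mm in the box frame; this point's z axis points out along the hole, 27 degrees from vertical, leaning to the box's front; its y is the box's y
- latch_face (a point): centre of the flat steel face of the hidden latch plunger, 20 mm across, 25 mm below the mouth along the hole when at rest
- latch (a joint): travel of the latch plunger along the hole, m: 0 at rest, stop at 0.010; spring back; frees the drawer at about 0.006, where the push is about 5 N
- drawer (a joint): travel of the drawer out of the box's front (to the box's -x), m: 0 latched shut and flush, no handle; once freed a spring drives it out at about 0.1 m/s and holds it at its stop, 0.095. Drawer 134 mm wide; its floor lies 26 mm above the bench, its front's top 65 mm
- release_rod: release rod: round steel shank 6 mm thick, 62 long with a tapered tip, below a 21 mm wide, 4 mm high flange; above the flange a straight black handle 15 mm thick, 49 long; 0.06 kg; origin: centre of the flange's underside, which rests on the stand; z towards the handle's end
- rod_tip (a point): the tip of the release rod's shank, on its axis, 62 mm below the rod's origin
- rod_grip (a point): point on the axis of the rod's handle, 30 mm above the rod's origin: where to grip
- rod_stand: aluminium block 60 x 60 x 68 mm, fixed, with an 11 mm wide, 65 deep upright hole in the middle of its top, chamfered 2.5 mm, in which the rod stands; origin: centre of its underside; z up
- plate_a: lens carrier plate in the drawer: aluminium, 64 (x) by 46 (y) by 12 mm with a 26 mm round window through its middle; about 0.08 kg; origin: centre of its underside, z up. Lies on a 14 mm high rubber block on the drawer's floor, long side about along the box's x; two stops 40 mm wide, 3 mm higher than its underside, at its short ends; 35 mm free beside each long side. Rides out with the drawer
- plate_b: the lower plate of the pile, lying loose on the bench, same as plate_a; origin: centre of its underside
- plate_c: the upper plate of the pile, lying loose and square on plate_b, same as plate_a; origin: centre of its underside, 12 mm above the bench
- tape: roll of beige tape, 68 mm wide, 19 high; bystander
- dish: white parts dish, 69 mm wide, 16 high; bystander
- lens_ring: short black lens barrel ring, 52 mm wide, 24 high; bystander
- stopper: black rubber stopper, 43 mm wide, 32 high; bystander
- dropper: white dropper bottle, 29 mm wide, 115 high; bystander
Things that resemble listed ones, but are neither listed nor needed, are in the scene too. Leave any turquoise or yellow look-alike of the plate_c alone.

How it is judged:
On the way, in this order (a step that is already met when the one before it is completed fails the run):
1. the rod's tip, in the hole, presses the latch plunger in by more than 5 mm (value of joint latch above 0.005 m and distance between rod_tip and latch_face below 0.012 m).
2. the drawer has sprung open (past 85 of its 95 mm) (value of joint drawer above 0.085 m), for 0.2 s.
At the end, for the whole second after the job is handed in: Drawer more than 85 mm out. Rod upright (within 0.1 rad), fully down in its stand. plate_a flat and at rest on plate_c, plate_c still on plate_b on the bench, each centred on the one below within 6 mm and turned from it by less than 0.12 rad (either end either way) (value of joint drawer above 0.085 m and horizontal distance between plate_a and plate_c below 0.006 m and z of plate_a in the frame of plate_c between 0.01 and 0.014 m and angle between the x axis of plate_a and the x axis of plate_c, either way round below 0.12 rad and angle between plate_a's own z axis and vertical below 0.06 rad and horizontal distance between plate_c and plate_b below 0.006 m and z of plate_c in the frame of plate_b between 0.01 and 0.014 m and angle between the x axis of plate_c and the x axis of plate_b, either way round below 0.12 rad and height (world z) of plate_b below 0.004 m and horizontal distance between release_rod and rod_stand below 0.006 m and z of release_rod in the frame of rod_stand between 0.064 and 0.073 m and angle between release_rod's own z axis and vertical below 0.1 rad and linear speed of each of plate_a, release_rod below 0.02 m/s); the robot touches nothing.
It fails at once if the pile is shoved from its place by more than 30 mm (distance of plate_b from where it was at the start of the episode above 0.03 m).
It fails at once if a bystander (tape, dish, lens ring, stopper or dropper) is moved by more than 30 mm (distance of any of tape, dish, lens_ring, stopper, dropper from where it was at the start of the episode above 0.03 m).
It also fails if it takes over 72 s, if anything falls off the work surface, if the arm or the gripper's body presses on something with over 40 N, if the wrist force passes 120 N, or if a joint passes its speed limit or range.

## Robot

A 7-joint arm with a two-finger parallel gripper is mounted at the origin on a cart in front of the work surface, level with it; the furniture and walls round the work are solid. World frame = base frame: x ahead of the robot, y to its left, z up, the work surface at z = 0. Lengths are in m, angles in rad, forces in N, time in s.
With the tool pointing down it reaches from about 0.425 to 0.825 m from the base axis. Payload 3.6 kg.
Tool frame: the origin (TCP) lies at the very end of the fingers, on their centre line; the grasp point (between the pads) lies 19 mm behind it; z points along the fingers, y is the line along which they close (so a half turn about z gives the same grasp; the last joint's range is limited). The gripper opens to 85 mm and grips with 20 to 120 N. Pads are 22 mm wide; open, the fingers measure 114 mm over their backs; the gripper's body (76 mm by 85 mm) begins 54 mm behind the grasp point. The pads swing forward as they close: fully open they stand 13 mm farther back than shut.
Start: joints at [1.22, 0.615, -0.013, 1.423, 0.008, 1.103, -0.04], TCP at [0.207, -0.616, 0.231] pointing down, gripper open.
Joint ranges: [-3.12, 3.12], [-0.3, 2.06], [-1.34, 1.32], [0.26, 2.42], [-1.36, 4.5], [0.01, 1.98], [-2.84, 2.84]. Speed limits (rad/s): [2.79, 2.79, 3.14, 3.14, 3.14, 3.14, 3.14].

## Interface

Orientations are given as a rotation vector (axis times angle).
In Python, from plant import r, cams, ticket gives the robot as it stands.
- The arm moves only by the tool step_arm, never from a script. Its argument "commands" is a list of rows, each an object with "claw": the opening, from 0 (shut) to 1 (fully open); "translation": the shift along the tool's x, y, z in units of 25 mm (1.0 is 25 mm), a list of three; "yaw": the turn about the tool's z in rad. In form: [{"claw": claw, "translation": [dx, dy, dz], "yaw": yaw}, ...]. A call has exactly 5 rows; each row shifts and turns the commanded pose from where the row before left it, along the tool's axes as they then stand; what a row does not reach is not made up. A row lasts 1/12 s, in which the tool goes at most 41.7 mm and 7.16 degrees, less where a joint would pass 70% of its speed; a pose out of reach is approached as far as the arm can. A call is refused whole if a number of a shift passes 1 or a number of a turn 0.125, either way. A call with a gripper value outside its range is refused whole. The fingers move at their own pace and stop on an object; "force" is the grip in N (left out, the last holds). Time passes only in rows, so rows that do not move let the fingers close, or fill a call up. It gives the time, the measured TCP pose, the force, the opening and the grip force at its end, in the units of the state.
- r.sense(): the state, without advancing time (a new reading comes with each control period).
- cams.capture(name): name is "scene" or "top" or "wrist"; returns (picture, depth): 384x512x3 uint8, red, green, blue; 384x512 float32, m along the optical axis (not along the pixel's ray), 0 where there is no reading.
- cams.camera_params(name): a dict with "K" (3x3 intrinsics, pixels), "cam_to_world" (4x4, takes a point from camera to world coordinates). Camera axes: x right, y up, looking along -z (the intrinsics and any distortion apply to the point x, -y, -z); pixel columns grow to the right and rows downward; lengths in m; the calibration is good to about 2 mm. The wrist camera is an equidistant fisheye: a pixel r from the principal point sees the ray r / f radians off the axis. A picture is of the moment at which its call begins: read the wrist's pose just before it. camera_params takes no time and is no camera call; for the wrist camera it gives the pose at the moment of the call.
- ticket.hand_in(): hands the job in; it is judged then, once.
The state is a dict: "clock": time; "qpos": joint angles; "dq": joint speeds; "effort": joint torques, N m; "tcp_pos": TCP position; "tcp_rot": TCP orientation; "force": force on the tool from outside, world axes, zero at the start; "torque": the same for the moment, N m; "grip_width": finger opening in m; "grasp_force": force on a finger pad.
Only numpy, scipy, OpenCV 4.12 (cv2) and the standard library are available. Lean on these libraries where they do the work, as an engineer would, in place of code of your own. Each camera call takes 0.05 s, during which the arm holds its last target. There are 200 camera calls.

## Working session

There is one attempt and no reset: what is moved stays moved. The work goes in short steps, Python scripts to look and compute and a tool call to move; the robot and the scene stay as the last step left them, time stands still between calls to the robot, and variables do not carry over. Pictures are saved under pics/ and viewed, at most 10 in all, crops included, and the job is handed in when it is done.

Besides the shell and the picture viewer there is one more tool, called after ">>>" as a command line: name --argument value ..., lists and objects as JSON in quotes. step_arm: Moves the arm, as the interface text tells. Its arguments: {"type":"object","properties":{"commands":{"type":"array"},"force":{"type":"number"}},"required":["commands"]}

```bash
mkdir -p pics; ls; python3 - <<'E'
from plant import r,cams,ticket
import cv2,numpy as np
s=r.sense(); print({k:np.round(v,3) for k,v in s.items()})
for n in ['scene','top']:
    p,d=cams.capture(n); P=cams.camera_params(n)
    np.savez(f'{n}.npz',p=p,d=d,K=P['K'],T=P['cam_to_world'])
    print(n,np.round(P['K'],1).tolist(),np.round(P['cam_to_world'],3).tolist(),[k for k in P])
    cv2.imwrite(f'pics/{n}0.png',cv2.resize(p[...,::-1],(800,600),interpolation=cv2.INTER_CUBIC))
E
```

```text
pics
{'clock': np.float64(0.0), 'qpos': array([ 1.221,  0.616, -0.013,  1.425,  0.008,  1.103, -0.04 ]), 'dq': array([-0.   , -0.001, -0.002, -0.001, -0.001, -0.   ,  0.001]), 'effort': array([ 1.0000e-03, -4.6922e+01,  2.5900e-01, -1.7104e+01,  1.0000e-02,
        1.0000e-02,  0.0000e+00]), 'tcp_pos': array([ 0.207, -0.615,  0.23 ]), 'tcp_rot': array([-3.098e+00, -5.060e-01,  1.000e-03]), 'force': array([ 0.515,  1.01 , -0.466]), 'torque': array([0.008, 0.034, 0.012]), 'grasp_force': np.float64(0.0), 'grip_width': np.float64(0.086)}
scene [[460.7, 0.0, 256.1], [0.0, 460.7, 189.1], [0.0, 0.0, 1.0]] [[-0.649, 0.556, -0.519, -0.224], [-0.761, -0.479, 0.438, 0.634], [-0.005, 0.679, 0.734, 1.13], [0.0, 0.0, 0.0, 1.0]] ['K', 'cam_to_world']
top [[430.2, 0.0, 263.4], [0.0, 430.2, 195.9], [0.0, 0.0, 1.0]] [[-0.019, 0.994, -0.112, 0.366], [-1.0, -0.02, -0.008, 0.021], [-0.01, 0.112, 0.994, 1.309], [0.0, 0.0, 0.0, 1.0]] ['K', 'cam_to_world']
```

View pics/scene0.png

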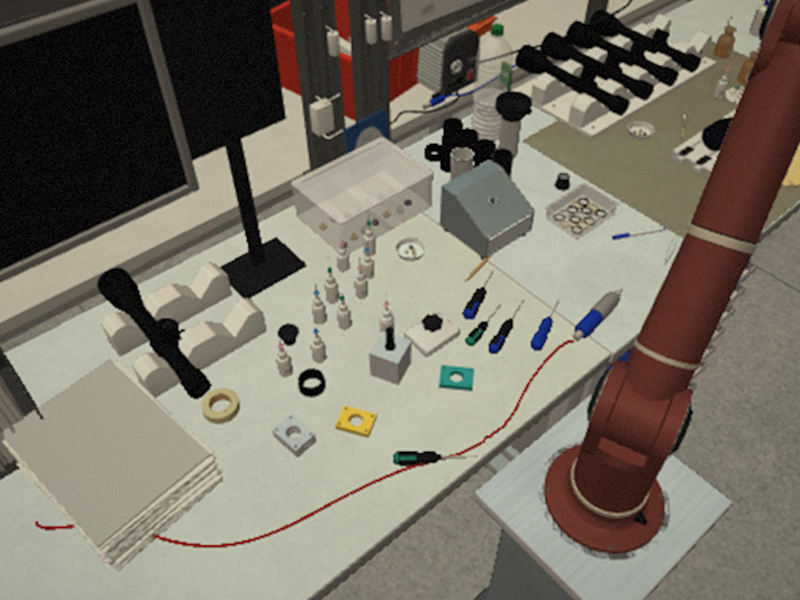

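View pics/top0.png

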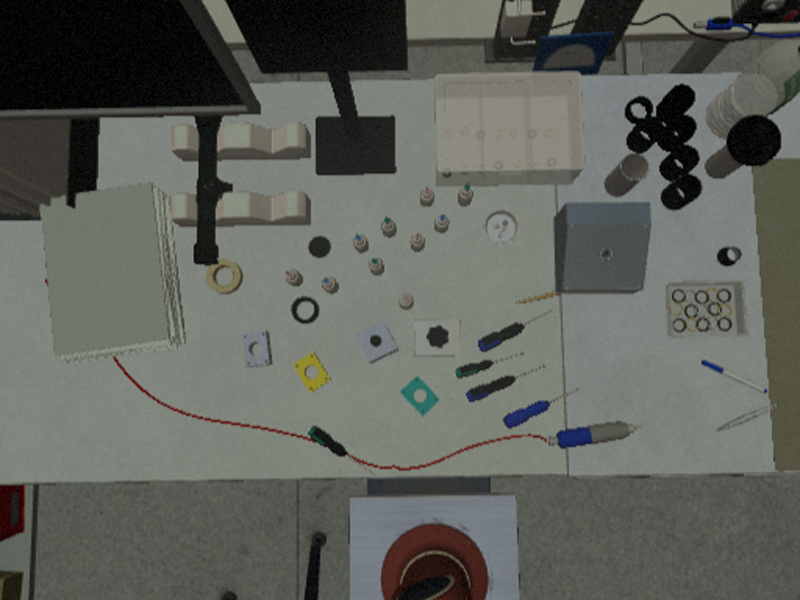

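Scene: box at top-picture (603,247) with its hole (605,254); rod in its stand (377,342); grey two-plate pile at (257,349). Plate candidates are grey (257,349), yellow (312,372) and turquoise (420,396); the grey one is meant, since coloured ones are look-alikes. The knob on white plate (437,337) is not the rod: no aluminium block.

```bash
cat > h.py <<'E'
import numpy as np,cv2
def world(n,p=None):
    f=np.load(f'{n}.npz'); K,T,d=f['K'],f['T'],f['d']
    v,u=np.mgrid[:384,:512]
    c=np.stack([(u-K[0,2])/K[0,0]*d,-(v-K[1,2])/K[1,1]*d,-d],-1)
    return c@T[:3,:3].T+T[:3,3],f['p'],d>0
def ray(n,u,v,z):
    f=np.load(f'{n}.npz'); K,T=f['K'],f['T']
    q=T[:3,:3]@np.array([(u-K[0,2])/K[0,0],-(v-K[1,2])/K[1,1],-1]); o=T[:3,3]
    return o+q*(z-o[2])/q[2]
def rect(n,m,z):
    cs,_=cv2.findContours(m.astype(np.uint8),cv2.RETR_EXTERNAL,cv2.CHAIN_APPROX_NONE)
    c=max(cs,key=cv2.contourArea)
    w=np.array([ray(n,u,v,z)[:2]*1000 for u,v in c[:,0]],np.float32)
    return cv2.minAreaRect(w)
E
python3 - <<'E'
from h import *
for n,roi in [('top',dict(pile=(150,205,190,245),stand=(225,200,260,240),box=(345,115,425,195),bott=(250,180,270,200))),
              ('scene',dict(pile=(170,255,210,300),stand=(230,205,270,250),box=(270,90,350,170)))]:
    W,p,ok=world(n)
    for k,(a,b,c,d) in roi.items():
        z=W[b:d,a:c,2][ok[b:d,a:c]]
        print(n,k,'zpct',np.round(np.percentile(z,[1,10,50,90,99])*1000,1))
        lo,hi,pl={'pile':(.016,.03,.024),'stand':(.055,.08,.068),'box':(.118,.14,.128),'bott':(.02,.2,.1)}[k]
        m=np.zeros(ok.shape,bool); m[b:d,a:c]=((W[...,2]>lo)&(W[...,2]<hi)&ok)[b:d,a:c]
        if m.sum()>10: print('   rect',rect(n,m,pl), 'median xy',np.round(np.median(W[m],0)*1000,1))
        if k=='stand':
            m[:]=0; m[b:d,a:c]=((W[...,2]>.1)&ok)[b:d,a:c]; print('  handle',m.sum(),np.round(W[m].mean(0)*1000,1),W[m][:,2].max())
W,p,ok=world('top')
print(np.round(W[[150,162,175],[387,388,388]],4))
big=lambda n,a,b,c,d,s:cv2.resize(np.load(n+'.npz')['p'][b:d,a:c,::-1],None,fx=s,fy=s,interpolation=cv2.INTER_CUBIC)
A=big('top',150,170,290,250,5.7)[:, :798]; B=big('top',345,120,425,190,5); C=big('scene',165,185,245,255,5)
o=np.zeros((600,800,3),np.uint8); A=cv2.resize(A,(440,250)); o[:250,:440]=A; o[250:,:400]=B; o[250:,400:]=C
cv2.imwrite('pics/c1.png',o)
E
```

```text
top pile zpct [-5.3 -2.6  1.2 23.3 28. ]
   rect ((436.007080078125, 331.6964111328125), (64.11193084716797, 48.532081604003906), 7.0353474617004395) median xy [434.9 332.   23.6]
top stand zpct [ -5.9  -2.6   2.   69.6 118. ]
   rect ((443.5664367675781, 99.55841064453125), (60.90880584716797, 59.383602142333984), 25.469762802124023) median xy [442.1  97.8  68. ]
  handle 25 [443.6  98.8 118.5] 0.12432233858360342
top box zpct [ -5.6  -2.1  65.5 126.5 131.1]
   rect ((645.9065551757812, -322.60784912109375), (151.15724182128906, 68.51803588867188), 88.75975036621094) median xy [ 650.1 -323.   126.8]
top bott zpct [-6.  -3.1  0.9 49.8 86.8]
   rect ((514.3873291015625, 42.22222900390625), (25.512470245361328, 25.680374145507812), 88.85533142089844) median xy [518.8  43.4  49.9]
scene pile zpct [-7.4 -5.  -1.3 20.8 25.1]
   rect ((428.5648498535156, 334.6435241699219), (67.23748016357422, 48.38441467285156), 7.669037818908691) median xy [430.8 334.1  21.4]
scene stand zpct [ -6.7  -4.2   2.6  66.9 114.5]
   rect ((435.2687683105469, 103.9303207397461), (63.1849479675293, 69.13320922851562), 24.657102584838867) median xy [433.1 106.4  65.8]
  handle 37 [437.5 101.8 112.9] 0.12303812022692107
scene box zpct [ -7.8  -4.2  33.6 112.3 127.9]
   rect ((640.70361328125, -317.25238037109375), (156.44415283203125, 70.24838256835938), 89.30162811279297) median xy [ 646.5 -316.5  124.9]
[[ 0.6224 -0.3186  0.1183]
 [ 0.5928 -0.3268  0.0933]
 [ 0.5562 -0.3267  0.087 ]]
```

View pics/c1.png

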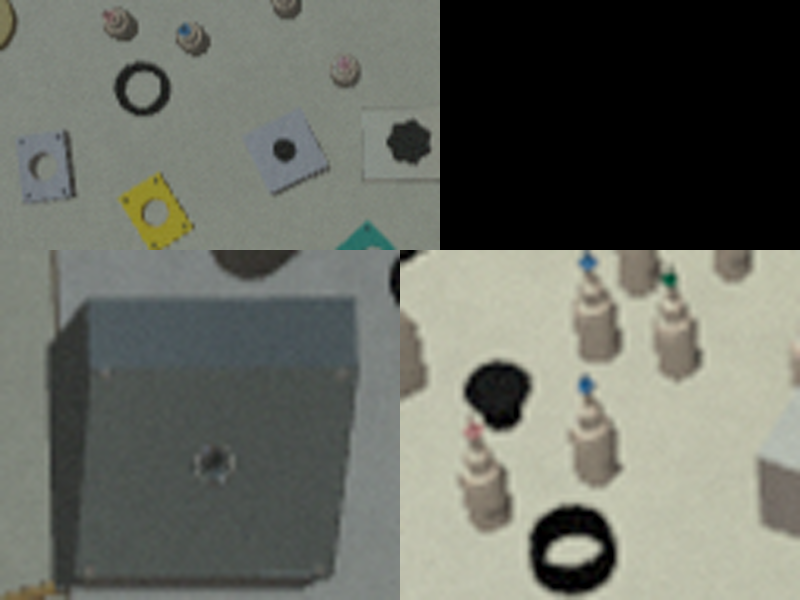

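Crop: grey pile top at (45,165), round hole with its steel ring at (214,462), rod seen end-on at (285,150). These fit the descriptions. Now squaring the tool with the box and going over the rod.

>>> step_arm --commands '[{"claw": 1, "translation": [0, 0, 0], "yaw": 0.115}, {"claw": 1, "translation": [0, 0, 0], "yaw": 0.115}, {"claw": 1, "translation": [0, 0, 0], "yaw": 0.11}, {"claw": 1, "translation": [1, -1, 0], "yaw": 0}, {"claw": 1, "translation": [1, -1, 0], "yaw": 0}]'

```text
clock: 0.52
tcp_pos: [0.2551, -0.5677, 0.2304]
tcp_rot: [-3.141, 0.036, 0.004]
force: [2.7, 0.7, 0.6]
grip_width: 0.0853
grasp_force: 0.0
```

>>> step_arm --commands '[{"claw": 1, "translation": [1, -1, 0], "yaw": 0}, {"claw": 1, "translation": [1, -1, 0], "yaw": 0}, {"claw": 1, "translation": [1, -1, 0], "yaw": 0}, {"claw": 1, "translation": [1, -1, 0], "yaw": 0}, {"claw": 1, "translation": [1, -1, 0], "yaw": 0}]'

```text
clock: 0.93
tcp_pos: [0.3854, -0.4424, 0.2309]
tcp_rot: [-3.141, 0.025, 0.001]
force: [0.5, -0.7, 0.3]
grip_width: 0.0854
grasp_force: 0.0
```

>>> step_arm --commands '[{"claw": 1, "translation": [0.4, -1, 0], "yaw": 0}, {"claw": 1, "translation": [0.4, -1, 0], "yaw": 0}, {"claw": 1, "translation": [0.4, -1, 0], "yaw": 0}, {"claw": 1, "translation": [0.4, -1, 0], "yaw": 0}, {"claw": 1, "translation": [0.4, -1, 0], "yaw": 0}]'

```text
clock: 1.35
tcp_pos: [0.4368, -0.3184, 0.2309]
tcp_rot: [-3.141, 0.025, 0.001]
force: [0.5, 0.5, 0.5]
grip_width: 0.0854
grasp_force: 0.0
```

>>> step_arm --commands '[{"claw": 1, "translation": [0, -1, 0], "yaw": 0}, {"claw": 1, "translation": [0, -1, 0], "yaw": 0}, {"claw": 1, "translation": [0, -1, 0], "yaw": 0}, {"claw": 1, "translation": [0, -1, 0], "yaw": 0}, {"claw": 1, "translation": [0, -1, 0], "yaw": 0}]'

```text
clock: 1.77
tcp_pos: [0.4382, -0.1935, 0.231]
tcp_rot: [-3.141, 0.025, 0.001]
force: [-0.1, 1.3, -0.0]
grip_width: 0.0851
grasp_force: 0.0
```

>>> step_arm --commands '[{"claw": 1, "translation": [0, -1, 0], "yaw": 0}, {"claw": 1, "translation": [0, -1, 0], "yaw": 0}, {"claw": 1, "translation": [0, -1, 0], "yaw": 0}, {"claw": 1, "translation": [0, -1, 0], "yaw": 0}, {"claw": 1, "translation": [0, -1, 0], "yaw": 0}]'

```text
clock: 2.18
tcp_pos: [0.4402, -0.0687, 0.2311]
tcp_rot: [-3.141, 0.025, 0.001]
force: [0.2, 0.4, 0.1]
grip_width: 0.0854
grasp_force: 0.0
```

>>> step_arm --commands '[{"claw": 1, "translation": [0, -1, 0], "yaw": 0}, {"claw": 1, "translation": [0, -1, 0], "yaw": 0}, {"claw": 1, "translation": [0, -1, 0], "yaw": 0}, {"claw": 1, "translation": [0, -1, 0], "yaw": 0}, {"claw": 1, "translation": [0, -1, 0], "yaw": 0}]'

```text
clock: 2.6
tcp_pos: [0.4422, 0.0562, 0.2311]
tcp_rot: [3.141, -0.026, -0.001]
force: [-0.3, 0.2, 0.5]
grip_width: 0.0851
grasp_force: 0.0
```

>>> step_arm --commands '[{"claw": 1, "translation": [0, -1, 0], "yaw": 0}, {"claw": 1, "translation": [0, -0.8, 0], "yaw": 0}, {"claw": 1, "translation": [0, 0, 0], "yaw": 0}, {"claw": 1, "translation": [0, 0, 0], "yaw": 0}, {"claw": 1, "translation": [0, 0, 0], "yaw": 0}]'

```text
clock: 3.02
tcp_pos: [0.4432, 0.0991, 0.2311]
tcp_rot: [3.14, -0.027, -0.001]
force: [-0.6, -0.0, -0.4]
grip_width: 0.0855
grasp_force: 0.0
```

```bash
python3 - <<'E'
from plant import r,cams
import cv2,numpy as np
P=cams.camera_params('wrist'); p,d=cams.capture('wrist')
np.savez('wrist.npz',p=p,d=d,K=P['K'],T=P['cam_to_world'])
print({k:np.round(v,4).tolist() for k,v in P.items() if not isinstance(v,str)},r.sense()['tcp_pos'])
cv2.imwrite('pics/w0.png',cv2.resize(p[...,::-1],(800,600),interpolation=cv2.INTER_CUBIC))
E
```

```text
{'K': [[297.3186, 0.0, 253.2729], [0.0, 297.3186, 192.2918], [0.0, 0.0, 1.0]], 'cam_to_world': [[-0.0176, 0.9638, 0.2662, 0.5109], [-0.9998, -0.0174, -0.0033, 0.0984], [0.0015, -0.2662, 0.9639, 0.3739], [0.0, 0.0, 0.0, 1.0]]} [0.44325436 0.09868578 0.23112008]
```

View pics/w0.png

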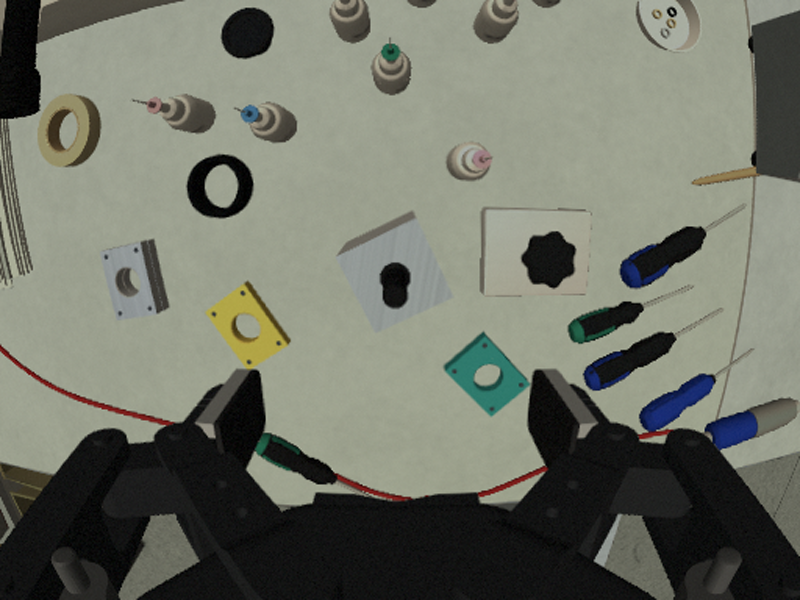

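Wrist view (800-scale): rod's handle end at (395,294) over its flange (396,272) in the block; pile at (130,280), bystanders clear. Rays next.

```bash
cat >> h.py <<'E'
def wray(u,v,z,f=None):
    f=f or np.load('wrist.npz'); K,T=f['K'],f['T']
    a=np.array([(u-K[0,2]),(v-K[1,2])])/K[0,0]; t=np.hypot(*a)+1e-12
    c=np.array([a[0]/t*np.sin(t),-a[1]/t*np.sin(t),-np.cos(t)])
    q=T[:3,:3]@c; o=T[:3,3]; return (o+q*(z-o[2])/q[2])
E
python3 - <<'E'
from h import *
p=np.load('wrist.npz')['p']; g=cv2.cvtColor(p,cv2.COLOR_RGB2GRAY)
m=np.zeros_like(g); a,b,c,d=225,155,280,205
m[b:d,a:c]=(g[b:d,a:c]<70)
ys,xs=np.nonzero(m); print('dark ext',xs.min(),xs.max(),ys.min(),ys.max())
for v in range(ys.min(),ys.max()+1): print(v,xs[ys==v].min(),xs[ys==v].max(),end='; ')
bot=ys.max()+.5; 
print('\nhandle end near edge',wray(253,bot,.121),'flange far edge',wray(253,ys.min()-.5,.072), 'hole?')
# stand top face: bright
s=np.zeros_like(g); s[130:215,212:292]=((g[130:215,212:292]>125)&(p[130:215,212:292,2].astype(int)>=p[130:215,212:292,0].astype(int)-2)); s=cv2.morphologyEx(s,cv2.MORPH_OPEN,np.ones((3,3)))
for nm,m,z in [('stand',s,.068)]:
    cs,_=cv2.findContours(m,0,1); cc=max(cs,key=cv2.contourArea); 
    w=np.array([wray(u,v,z)[:2]*1000 for u,v in cc[:,0]],np.float32); print(nm,cv2.minAreaRect(w))
q=np.zeros_like(g); A=(slice(145,212),slice(60,112)); q[A]=((g[A]>125)&(p[A][...,2].astype(int)>=p[A][...,0].astype(int)-2)); q=cv2.morphologyEx(q,cv2.MORPH_OPEN,np.ones((3,3)))
cs,_=cv2.findContours(q,0,1); cc=max(cs,key=cv2.contourArea)
print('pile',cv2.minAreaRect(np.array([wray(u,v,.024)[:2]*1000 for u,v in cc[:,0]],np.float32)),cv2.boundingRect(cc))
print('hole top', ray('top',387.8,162.4,.103))
E
```

```text
dark ext 243 261 168 196
168 250 255; 169 248 257; 170 246 258; 171 246 259; 172 245 260; 173 244 260; 174 244 261; 175 243 261; 176 244 261; 177 244 261; 178 244 261; 179 244 261; 180 244 261; 181 244 261; 182 245 260; 183 245 260; 184 245 259; 185 245 259; 186 245 259; 187 245 260; 188 245 260; 189 245 260; 190 245 260; 191 245 260; 192 246 259; 193 246 259; 194 247 258; 195 248 257; 196 250 255; 
handle end near edge [0.43724322 0.0995631  0.121     ] flange far edge [0.45412341 0.09923222 0.072     ] hole?
stand ((443.2410888671875, 99.93350982666016), (59.692378997802734, 59.52963638305664), 24.924463272094727)
pile ((435.1673889160156, 333.70806884765625), (63.96641159057617, 45.82345199584961), 6.841783046722412) (64, 157, 36, 47)
hole top [ 0.5898717  -0.32340013  0.103     ]
```

>>> step_arm --commands '[{"claw": 1, "translation": [0.03, -0.03, 1], "yaw": 0}, {"claw": 1, "translation": [0, 0, 1], "yaw": 0}, {"claw": 1, "translation": [0, 0, 1], "yaw": 0}, {"claw": 1, "translation": [0, 0, 1], "yaw": 0}, {"claw": 1, "translation": [0, 0, 1], "yaw": 0}]'

```text
clock: 3.48
tcp_pos: [0.4445, 0.0992, 0.1055]
tcp_rot: [3.141, -0.03, 0.001]
force: [-0.0, -1.5, -0.0]
grip_width: 0.0853
grasp_force: 0.0
```

>>> step_arm --commands '[{"claw": 1, "translation": [0, 0, 0.7], "yaw": 0}, {"claw": 1, "translation": [0, 0, 0.38], "yaw": 0}, {"claw": 0, "translation": [0, 0, 0], "yaw": 0}, {"claw": 0, "translation": [0, 0, 0], "yaw": 0}, {"claw": 0, "translation": [0, 0, 0], "yaw": 0}]' --force 30

```text
clock: 3.9
tcp_pos: [0.4449, 0.1002, 0.08]
tcp_rot: [-3.141, 0.028, -0.002]
force: [1.0, 0.6, 0.2]
grip_width: 0.0516
grasp_force: 0.0
```

>>> step_arm --commands '[{"claw": 0, "translation": [0, 0, 0], "yaw": 0}, {"claw": 0, "translation": [0, 0, 0], "yaw": 0}, {"claw": 0, "translation": [0, 0, 0], "yaw": 0}, {"claw": 0, "translation": [0, 0, 0], "yaw": 0}, {"claw": 0, "translation": [0, 0, 0], "yaw": 0}]'

```text
clock: 4.32
tcp_pos: [0.4447, 0.1008, 0.08]
tcp_rot: [-3.141, 0.026, -0.002]
force: [-0.5, -0.2, 6.5]
grip_width: 0.014
grasp_force: 29.5
```

>>> step_arm --commands '[{"claw": 0, "translation": [0, 0, -1], "yaw": 0}, {"claw": 0, "translation": [0, 0, -1], "yaw": 0}, {"claw": 0, "translation": [-0.2, 0, 0], "yaw": 0}, {"claw": 0, "translation": [-0.3, 0, 0.03], "yaw": 0}, {"claw": 0, "translation": [-0.25, 0, 0.05], "yaw": 0}]' --force 25

```text
clock: 4.73
tcp_pos: [0.4273, 0.1011, 0.1278]
tcp_rot: [-3.141, 0.026, -0.009]
force: [4.1, -1.4, 3.1]
grip_width: 0.014
grasp_force: 29.5
```

>>> step_arm --commands '[{"claw": 0, "translation": [-0.25, 0, 0.05], "yaw": 0}, {"claw": 0, "translation": [-0.25, 0, 0.06], "yaw": 0}, {"claw": 0, "translation": [-0.25, 0, 0.05], "yaw": 0}, {"claw": 0, "translation": [-0.25, 0, 0], "yaw": 0}, {"claw": 0, "translation": [0, 0, 0], "yaw": 0}]'

```text
clock: 5.15
tcp_pos: [0.3982, 0.1014, 0.1228]
tcp_rot: [3.141, -0.024, -0.006]
force: [2.8, -1.1, 3.1]
grip_width: 0.0141
grasp_force: 30.8
```

```bash
python3 - <<'E'
from plant import r,cams
import cv2,numpy as np
o=[]
for n,(a,b,c,d) in [('scene',(210,170,290,250)),('wrist',(200,130,330,290))]:
    P=cams.camera_params(n); p,dd=cams.capture(n)
    np.savez(f'{n}1.npz',p=p,d=dd,K=P['K'],T=P['cam_to_world'])
    o.append(cv2.resize(p[b:d,a:c,::-1],(400,400),interpolation=cv2.INTER_CUBIC))
print(r.sense()['tcp_pos'],r.sense()['force'])
cv2.imwrite('pics/t1.png',np.hstack(o))
E
```

```text
[0.39868109 0.10142408 0.1229549 ] [ 0.74545127 -0.78847791  2.02239937]
```

View pics/t1.png

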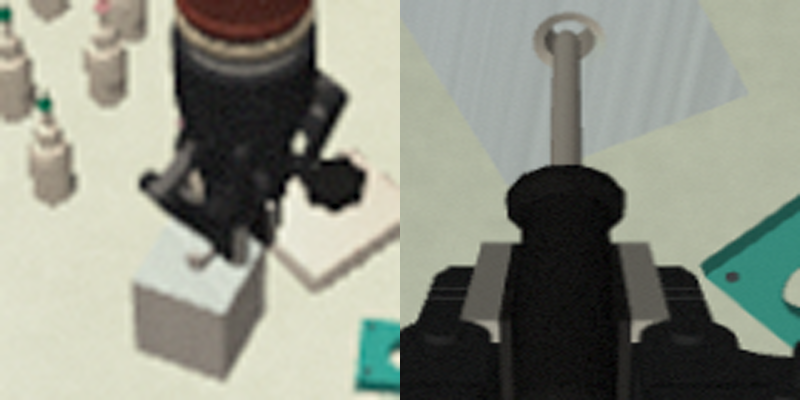

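The rod is tilted in the pads (shank from handle up to the stand's hole at (565,40)). Lift clear, measure the tilt from the tip pixel.

>>> step_arm --commands '[{"claw": 0, "translation": [-0.2, 0, -0.4], "yaw": 0}, {"claw": 0, "translation": [0, 0, -1], "yaw": 0}, {"claw": 0, "translation": [0, 0, -1], "yaw": 0}, {"claw": 0, "translation": [0, 0, -0.6], "yaw": 0}, {"claw": 0, "translation": [0, 0, 0], "yaw": 0}]' --force 40

```text
clock: 5.67
tcp_pos: [0.3947, 0.1021, 0.2007]
tcp_rot: [-3.14, 0.024, -0.002]
force: [0.9, 0.1, 0.3]
grip_width: 0.0143
grasp_force: 39.0
```

```bash
python3 - <<'E'
from plant import r,cams
import cv2,numpy as np
P=cams.camera_params('wrist'); s=r.sense(); p,d=cams.capture('wrist')
np.savez('wrist2.npz',p=p,d=d,K=P['K'],T=P['cam_to_world'],tcp=s['tcp_pos'])
print(s['tcp_pos'],s['tcp_rot'],s['clock'])
cv2.imwrite('pics/t2.png',cv2.resize(p[110:290,180:360,::-1],(600,600),interpolation=cv2.INTER_CUBIC))
E
```

```text
[0.39474434 0.10212995 0.20070986] [-3.14032216e+00  2.43955734e-02 -2.03364456e-03] 5.6667
```

View pics/t2.png

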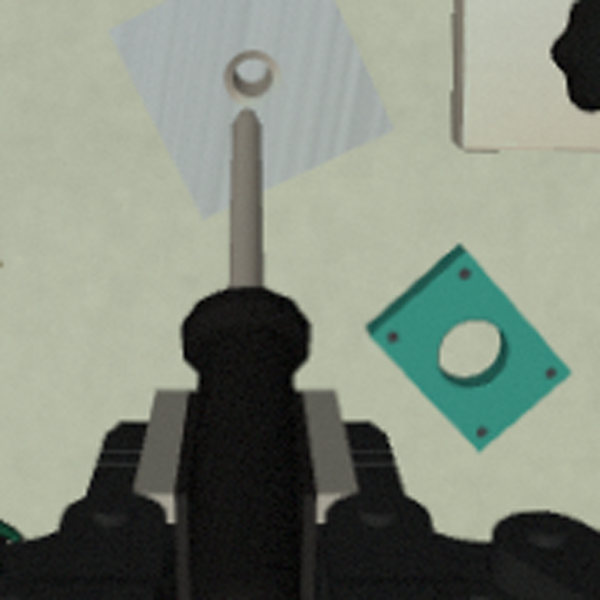

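```bash
python3 - <<'E'
from h import *
from scipy.optimize import brentq
f=np.load('wrist2.npz'); K,T,d=f['K'],f['T'],f['d']; tcp=f['tcp']
tip=lambda u,v:(lambda z:wray(u,v,z,f))
for g in (19,21):
    G=tcp+[0,0,g/1e3]; L=(12+80+g-19+62-62)/1e3 # rod height at grip: tcp z .080 -> tip z .006
    L=.080+g/1e3-.006
    z=brentq(lambda z:np.linalg.norm(wray(253.8,143,z,f)-G)-L,.08,.2-.06)
    t=wray(253.8,143,z,f); v=t-G; print(g,t-tcp,np.degrees(np.arctan2(v[0],-v[2])),np.degrees(np.arctan2(v[1],-v[2])))
# depth along shank
pts=[]
for v in range(146,195,4):
    u=253.8; D=d[v,253:256]; D=np.median(D)
    a=np.array([u-K[0,2],v-K[1,2]])/K[0,0]; t=np.hypot(*a); c=np.array([a[0]/t*np.sin(t),-a[1]/t*np.sin(t),-np.cos(t)]); c*=D/np.cos(t)
    pts.append(T[:3,:3]@c+T[:3,3]-tcp)
pts=np.array(pts); print(np.round(pts*1e3,1)); k=np.polyfit(pts[:,2],pts[:,0],1); print(np.degrees(np.arctan(-k[0])))
print('stand hole',wray(255.3,133.1,.0675,f))
E
```

```text
19 [ 0.04661045 -0.00077387 -0.06147277] 30.079751335731764 -0.5509730721539756
21 [ 0.04657765 -0.0007737  -0.06179447] 29.3607848794562 -0.5354055380210172
[[ 45.2  -0.7 -55.6]
 [ 43.   -0.7 -51.3]
 [ 41.1  -0.7 -46.3]
 [ 38.8  -0.6 -44.1]
 [ 36.9  -0.6 -39.7]
 [ 35.   -0.6 -36.6]
 [ 33.2  -0.5 -33. ]
 [ 31.4  -0.5 -29.8]
 [ 29.7  -0.5 -26.4]
 [ 28.1  -0.4 -22.9]
 [ 26.6  -0.4 -19.7]
 [ 24.9  -0.4 -17.3]
 [ 23.4  -0.4 -14.2]]
27.88551488654065
stand hole [0.44328341 0.09985987 0.0675    ]
```

>>> step_arm --commands '[{"claw": 0, "translation": [0.32, 1, 0], "yaw": 0}, {"claw": 0, "translation": [0.32, 1, 0], "yaw": 0}, {"claw": 0, "translation": [0.32, 1, 0], "yaw": 0}, {"claw": 0, "translation": [0.32, 1, 0], "yaw": 0}, {"claw": 0, "translation": [0.32, 1, 0], "yaw": 0}]'

```text
clock: 6.13
tcp_pos: [0.4311, -0.0247, 0.1968]
tcp_rot: [-3.141, 0.024, 0.01]
force: [-0.5, 0.9, 0.9]
grip_width: 0.0136
grasp_force: 39.1
```

>>> step_arm --commands '[{"claw": 0, "translation": [0.32, 1, 0], "yaw": 0}, {"claw": 0, "translation": [0.32, 1, 0], "yaw": 0}, {"claw": 0, "translation": [0.32, 1, 0], "yaw": 0}, {"claw": 0, "translation": [0.32, 1, 0], "yaw": 0}, {"claw": 0, "translation": [0.32, 1, 0], "yaw": 0}]'

```text
clock: 6.55
tcp_pos: [0.4693, -0.1498, 0.1965]
tcp_rot: [-3.139, 0.025, 0.01]
force: [0.9, -0.7, -0.8]
grip_width: 0.0139
grasp_force: 39.1
```

>>> step_arm --commands '[{"claw": 0, "translation": [0.32, 1, 0], "yaw": 0}, {"claw": 0, "translation": [0.32, 1, 0], "yaw": 0}, {"claw": 0, "translation": [0.32, 1, 0], "yaw": 0}, {"claw": 0, "translation": [0.32, 1, 0], "yaw": 0}, {"claw": 0, "translation": [0.32, 1, 0], "yaw": 0}]'

```text
clock: 6.97
tcp_pos: [0.5076, -0.2749, 0.196]
tcp_rot: [-3.138, 0.025, 0.009]
force: [0.4, 0.0, -0.9]
grip_width: 0.0136
grasp_force: 39.1
```

>>> step_arm --commands '[{"claw": 0, "translation": [0.32, 1, 0], "yaw": 0}, {"claw": 0, "translation": [0.3, 0.9, 0], "yaw": 0}, {"claw": 0, "translation": [0, 0, 0], "yaw": 0}, {"claw": 0, "translation": [0, 0, 0], "yaw": 0}, {"claw": 0, "translation": [0, 0, 0], "yaw": 0}]'

```text
clock: 7.38
tcp_pos: [0.5229, -0.3209, 0.1965]
tcp_rot: [-3.137, 0.024, 0.006]
force: [0.6, 0.4, -0.5]
grip_width: 0.0141
grasp_force: 39.1
```

```bash
python3 - <<'E'
from plant import r,cams
import cv2,numpy as np
P=cams.camera_params('wrist'); s=r.sense(); p,d=cams.capture('wrist')
np.savez('wrist3.npz',p=p,d=d,K=P['K'],T=P['cam_to_world'],tcp=s['tcp_pos'])
print(s['tcp_pos'],s['tcp_rot'],s['clock'])
cv2.imwrite('pics/t3.png',cv2.resize(p[30:210,170:350,::-1],(600,600),interpolation=cv2.INTER_CUBIC))
E
```

```text
[ 0.52292192 -0.3208744   0.19648979] [-3.13743667  0.02384138  0.00639546] 7.3833
```

View pics/t3.png

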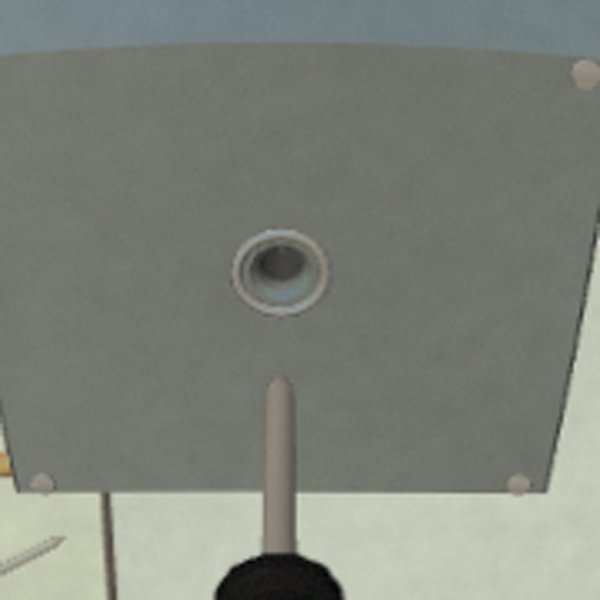

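Ring centre (281,271), tip (280,377) in the crop, well lined up. Compute the offset.

```bash
python3 - <<'E'
from h import *
f=np.load('wrist3.npz'); tcp=f['tcp']; H=wray(254.3,111.3,.103,f)
tip=tcp+[.0466,-.0008,-.0616]; print('hole',H,'tip',tip)
v=H-tip; h=-.0157; x=np.array([np.cos(h),np.sin(h),0]); y=np.array([np.sin(h),-np.cos(h),0])
t=np.array([v@x,v@y,-v[2]]); n=np.array([.454,0,.891]); print('tool mm',t*1e3,'along',t@n*1e3,'perp xz',(t-(t@n)*n)*1e3)
E
```

```text
hole [ 0.59107775 -0.32212371  0.103     ] tip [ 0.56952192 -0.3216744   0.13488979]
tool mm [21.56022752  0.11085086 31.88979338] along 38.20214919859746 perp xz [ 4.21645179  0.11085086 -2.14832155]
```

>>> step_arm --commands '[{"claw": 0, "translation": [0.17, 0, -0.09], "yaw": 0}, {"claw": 0, "translation": [0.227, 0, 0.445], "yaw": 0}, {"claw": 0, "translation": [0.227, 0, 0.445], "yaw": 0}, {"claw": 0, "translation": [0.227, 0, 0.445], "yaw": 0}, {"claw": 0, "translation": [0.09, 0, 0.18], "yaw": 0}]' --force 30

```text
clock: 7.85
tcp_pos: [0.5477, -0.3217, 0.1596]
tcp_rot: [-3.139, 0.023, 0.005]
force: [0.6, 0.4, -1.0]
grip_width: 0.014
grasp_force: 39.1
```

>>> step_arm --commands '[{"claw": 0, "translation": [0.09, 0, 0.18], "yaw": 0}, {"claw": 0, "translation": [0.09, 0, 0.18], "yaw": 0}, {"claw": 0, "translation": [0.09, 0, 0.18], "yaw": 0}, {"claw": 0, "translation": [0, 0, 0], "yaw": 0}, {"claw": 0, "translation": [0, 0, 0], "yaw": 0}]'

```text
clock: 8.27
tcp_pos: [0.5544, -0.3236, 0.1491]
tcp_rot: [-3.141, 0.025, 0.0]
force: [-0.0, -0.4, -0.9]
grip_width: 0.0142
grasp_force: 39.1
```

>>> step_arm --commands '[{"claw": 0, "translation": [0.08, -0.03, 0.18], "yaw": 0}, {"claw": 0, "translation": [0.08, -0.03, 0.18], "yaw": 0}, {"claw": 0, "translation": [0.09, 0, 0.18], "yaw": 0}, {"claw": 0, "translation": [0, 0, 0], "yaw": 0}, {"claw": 0, "translation": [0, 0, 0], "yaw": 0}]' --force 40

```text
clock: 8.68
tcp_pos: [0.561, -0.3228, 0.136]
tcp_rot: [3.14, -0.026, 0.002]
force: [-1.0, -0.7, 2.7]
grip_width: 0.0142
grasp_force: 39.5
```

```bash
cat > dr.py <<'E'
from plant import r,cams
from h import *
P=cams.camera_params('top'); p,d=cams.capture('top'); np.savez('top.npz',p=p,d=d,K=P['K'],T=P['cam_to_world'])
W,p,ok=world('top'); m=ok&(abs(W[...,1]+.322)<.05)&(W[...,2]>.045)&(W[...,2]<.075)&(W[...,0]>.44)&(W[...,0]<.56)
s=r.sense(); print('front min x',np.percentile(W[m][:,0],2) if m.any() else None,s['tcp_pos'],s['force'],s['clock'])
E
python3 dr.py
```

```text
front min x 0.5157389715858652 [ 0.56094688 -0.32271108  0.13607616] [-1.19070206 -0.87373765  2.87441475] 8.7333
```

>>> step_arm --commands '[{"claw": 0, "translation": [0.04, 0, 0.08], "yaw": 0}, {"claw": 0, "translation": [0.04, 0, 0.08], "yaw": 0}, {"claw": 0, "translation": [0.03, 0, 0.06], "yaw": 0}, {"claw": 0, "translation": [0, 0, 0], "yaw": 0}, {"claw": 0, "translation": [0, 0, 0], "yaw": 0}]'

```text
clock: 9.15
tcp_pos: [0.5625, -0.3232, 0.1334]
tcp_rot: [3.14, -0.027, -0.001]
force: [-6.2, 0.5, 17.8]
grip_width: 0.0142
grasp_force: 41.0
```

```bash
python3 dr.py
```

```text
front min x 0.4716883903012693 [ 0.56246029 -0.32319072  0.13340404] [-6.79481141  1.16569131 16.30255048] 9.2
```

>>> step_arm --commands '[{"claw": 0, "translation": [0, 0, 0], "yaw": 0}, {"claw": 0, "translation": [0, 0, 0], "yaw": 0}, {"claw": 0, "translation": [-0.045, 0, -0.09], "yaw": 0}, {"claw": 0, "translation": [-0.18, 0, -0.36], "yaw": 0}, {"claw": 0, "translation": [-0.227, 0, -0.445], "yaw": 0}]'

```text
clock: 9.62
tcp_pos: [0.5515, -0.3208, 0.1519]
tcp_rot: [-3.139, 0.024, 0.003]
force: [0.4, 0.2, -0.8]
grip_width: 0.0139
grasp_force: 39.1
```

>>> step_arm --commands '[{"claw": 0, "translation": [-0.227, 0, -0.445], "yaw": 0}, {"claw": 0, "translation": [-0.227, 0, -0.445], "yaw": 0}, {"claw": 0, "translation": [-0.227, 0, -0.445], "yaw": 0}, {"claw": 0, "translation": [-0.227, 0, -0.445], "yaw": 0}, {"claw": 0, "translation": [-0.1, 0, -0.3], "yaw": 0}]'

```text
clock: 10.03
tcp_pos: [0.5262, -0.3219, 0.2065]
tcp_rot: [3.141, -0.026, 0.001]
force: [-0.3, 0.4, -0.2]
grip_width: 0.0138
grasp_force: 39.1
```

```bash
python3 dr.py; python3 - <<'E'
from plant import r,cams
import cv2,numpy as np
P=cams.camera_params('wrist'); s=r.sense(); p,d=cams.capture('wrist')
np.savez('wrist4.npz',p=p,d=d,K=P['K'],T=P['cam_to_world'],tcp=s['tcp_pos'])
print(s['tcp_pos'],s['tcp_rot'],s['clock'])
cv2.imwrite('pics/t4.png',cv2.resize(p[...,::-1],(800,600),interpolation=cv2.INTER_CUBIC))
E
```

```text
front min x 0.44059577343090245 [ 0.52672329 -0.3225178   0.20777634] [ 0.3037076  -1.32980252  0.50712131] 10.0833
[ 0.52672329 -0.3225178   0.20777634] [ 3.13931489 -0.02697059  0.00482313] 10.0833
```

View pics/t4.png

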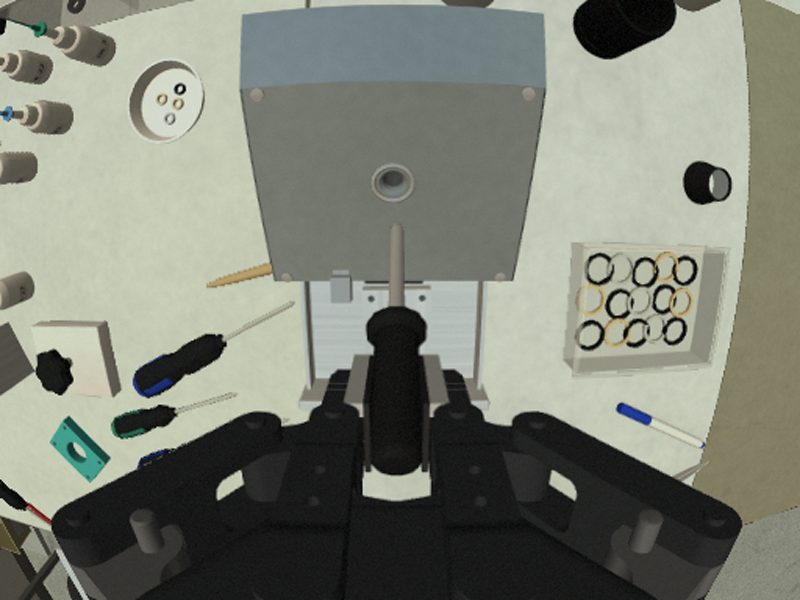

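Drawer is fully out (front at x≈0.44); tip at (397,226), tilt almost unchanged. Back to the stand.

>>> step_arm --commands '[{"claw": 0, "translation": [-0.32, -1, 0], "yaw": 0}, {"claw": 0, "translation": [-0.32, -1, 0], "yaw": 0}, {"claw": 0, "translation": [-0.32, -1, 0], "yaw": 0}, {"claw": 0, "translation": [-0.32, -1, 0], "yaw": 0}, {"claw": 0, "translation": [-0.32, -1, 0], "yaw": 0}]'

```text
clock: 10.55
tcp_pos: [0.4884, -0.1945, 0.2041]
tcp_rot: [-3.141, 0.025, 0.001]
force: [-0.2, 0.7, -0.5]
grip_width: 0.0143
grasp_force: 39.2
```

>>> step_arm --commands '[{"claw": 0, "translation": [-0.32, -1, 0], "yaw": 0}, {"claw": 0, "translation": [-0.32, -1, 0], "yaw": 0}, {"claw": 0, "translation": [-0.32, -1, 0], "yaw": 0}, {"claw": 0, "translation": [-0.32, -1, 0], "yaw": 0}, {"claw": 0, "translation": [-0.32, -1, 0], "yaw": 0}]'

```text
clock: 10.97
tcp_pos: [0.4504, -0.0689, 0.2043]
tcp_rot: [-3.141, 0.025, 0.001]
force: [-0.1, -0.2, -0.7]
grip_width: 0.0141
grasp_force: 39.2
```

>>> step_arm --commands '[{"claw": 0, "translation": [-0.32, -1, 0], "yaw": 0}, {"claw": 0, "translation": [-0.32, -1, 0], "yaw": 0}, {"claw": 0, "translation": [-0.32, -1, 0], "yaw": 0}, {"claw": 0, "translation": [-0.32, -1, 0], "yaw": 0}, {"claw": 0, "translation": [-0.32, -1, 0], "yaw": 0}]'

```text
clock: 11.38
tcp_pos: [0.4124, 0.0567, 0.2044]
tcp_rot: [-3.141, 0.025, 0.0]
force: [0.3, 0.9, -0.6]
grip_width: 0.0139
grasp_force: 39.2
```

>>> step_arm --commands '[{"claw": 0, "translation": [-0.3, -1, 0], "yaw": 0}, {"claw": 0, "translation": [-0.3, -0.84, 0], "yaw": 0}, {"claw": 0, "translation": [0, 0, 0.8], "yaw": 0}, {"claw": 0, "translation": [0, 0, 0.8], "yaw": 0}, {"claw": 0, "translation": [0, 0, 0], "yaw": 0}]'

```text
clock: 11.8
tcp_pos: [0.3963, 0.1017, 0.162]
tcp_rot: [3.14, -0.022, -0.01]
force: [-0.5, -0.5, -0.6]
grip_width: 0.0137
grasp_force: 39.2
```

>>> step_arm --commands '[{"claw": 0, "translation": [0, 0, 0], "yaw": 0}, {"claw": 0, "translation": [0, 0, 0], "yaw": 0}, {"claw": 0, "translation": [0, 0, 0], "yaw": 0}, {"claw": 0, "translation": [0, 0, 0], "yaw": 0}, {"claw": 0, "translation": [0, 0, 0], "yaw": 0}]'

```text
clock: 12.22
tcp_pos: [0.3993, 0.1015, 0.1653]
tcp_rot: [-3.141, 0.026, -0.002]
force: [1.0, -0.1, -1.2]
grip_width: 0.0139
grasp_force: 39.2
```

```bash
python3 - <<'E'
from plant import r,cams
import cv2,numpy as np
P=cams.camera_params('wrist'); s=r.sense(); p,d=cams.capture('wrist')
np.savez('wrist5.npz',p=p,d=d,K=P['K'],T=P['cam_to_world'],tcp=s['tcp_pos'])
print(s['tcp_pos'],s['tcp_rot'],s['clock'])
cv2.imwrite('pics/t5.png',cv2.resize(p[90:240,180:330,::-1],(600,600),interpolation=cv2.INTER_CUBIC))
E
```

```text
[0.39926086 0.10150134 0.1652607 ] [-3.14096004e+00  2.62907182e-02 -2.48267083e-03] 12.2167
```

View pics/t5.png

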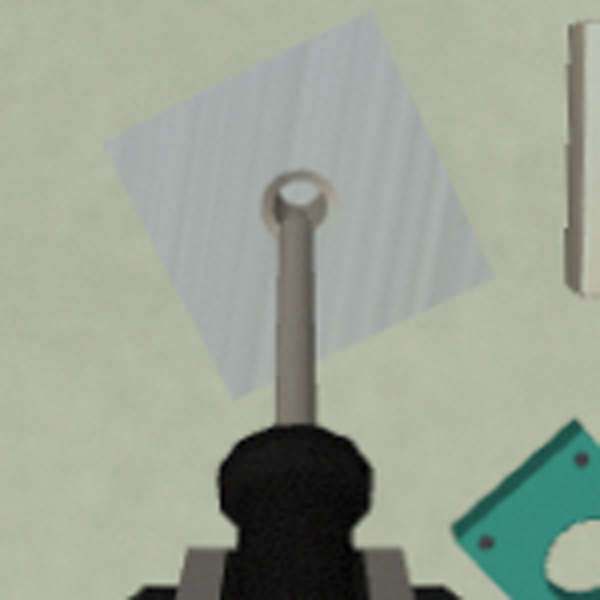

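Tip at (294,212), stand-hole centre at (300,203) in the crop.

```bash
python3 - <<'E'
from h import *
from scipy.optimize import brentq
f=np.load('wrist5.npz'); tcp=f['tcp']; G=tcp+[0,0,.020]; L=.094
z=brentq(lambda z:np.linalg.norm(wray(253.5,143,z,f)-G)-L,.05,.13); t=wray(253.5,143,z,f)
v=t-G; H=wray(254.9,140.75,.0675,f); print('tip',t,'tilt',np.degrees(np.arctan2(v[0],-v[2])),'hole',H,'hole-tip',(H-t)*1e3)
E
```

```text
tip [0.44588751 0.10082449 0.1036427 ] tilt 29.738420768123568 hole [0.44403605 0.09969715 0.0675    ] hole-tip [ -1.85146766  -1.12734218 -36.14269759]
```

>>> step_arm --commands '[{"claw": 0, "translation": [0, 0.045, 0.6], "yaw": 0}, {"claw": 0, "translation": [0, 0, 0.6], "yaw": 0}, {"claw": 0, "translation": [0, 0, 0.3], "yaw": 0}, {"claw": 0, "translation": [0, 0, 0.22], "yaw": 0}, {"claw": 0, "translation": [0, 0, 0], "yaw": 0}]' --force 25

```text
clock: 12.68
tcp_pos: [0.3997, 0.1006, 0.1213]
tcp_rot: [-3.141, 0.025, -0.002]
force: [0.5, 0.3, -0.5]
grip_width: 0.0138
grasp_force: 39.2
```

>>> step_arm --commands '[{"claw": 0, "translation": [0.3, 0, 0], "yaw": 0}, {"claw": 0, "translation": [0.3, 0, 0], "yaw": 0}, {"claw": 0, "translation": [0.3, 0, 0], "yaw": 0}, {"claw": 0, "translation": [0.3, 0, 0], "yaw": 0}, {"claw": 0, "translation": [0.3, 0, 0], "yaw": 0}]'

```text
clock: 13.1
tcp_pos: [0.4325, 0.0995, 0.1213]
tcp_rot: [3.14, -0.024, -0.015]
force: [-7.1, -0.4, 2.6]
grip_width: 0.0145
grasp_force: 37.8
```

>>> step_arm --commands '[{"claw": 0, "translation": [0.2, 0, 0], "yaw": 0}, {"claw": 0, "translation": [0.17, 0, 0], "yaw": 0}, {"claw": 0, "translation": [0, 0, 0], "yaw": 0}, {"claw": 0, "translation": [0, 0, 0], "yaw": 0}, {"claw": 0, "translation": [0, 0, 0], "yaw": 0}]'

```text
clock: 13.52
tcp_pos: [0.4449, 0.0995, 0.1215]
tcp_rot: [3.141, -0.026, -0.001]
force: [-4.8, -0.3, 0.1]
grip_width: 0.0138
grasp_force: 37.5
```

>>> step_arm --commands '[{"claw": 0, "translation": [-0.06, 0, 0.4], "yaw": 0}, {"claw": 0, "translation": [-0.04, 0, 0.4], "yaw": 0}, {"claw": 0, "translation": [0, 0, 0.4], "yaw": 0}, {"claw": 0, "translation": [0, 0, 0.2], "yaw": 0}, {"claw": 0, "translation": [0, 0, 0], "yaw": 0}]'

```text
clock: 13.93
tcp_pos: [0.4443, 0.0998, 0.0862]
tcp_rot: [-3.141, 0.025, -0.004]
force: [0.2, -0.2, -1.2]
grip_width: 0.0141
grasp_force: 37.5
```

>>> step_arm --commands '[{"claw": 0, "translation": [0, 0, 0.12], "yaw": 0}, {"claw": 0, "translation": [0, 0, 0.1], "yaw": 0}, {"claw": 0, "translation": [0, 0, 0.04], "yaw": 0}, {"claw": 0, "translation": [0, 0, 0], "yaw": 0}, {"claw": 0, "translation": [0, 0, 0], "yaw": 0}]'

```text
clock: 14.35
tcp_pos: [0.4437, 0.0998, 0.0804]
tcp_rot: [-3.141, 0.025, -0.003]
force: [1.0, 0.0, -0.6]
grip_width: 0.0138
grasp_force: 37.5
```

>>> step_arm --commands '[{"claw": 1, "translation": [0, 0, 0], "yaw": 0}, {"claw": 1, "translation": [0, 0, 0], "yaw": 0}, {"claw": 1, "translation": [0, 0, 0], "yaw": 0}, {"claw": 1, "translation": [0, 0, 0], "yaw": 0}, {"claw": 1, "translation": [0, 0, 0], "yaw": 0}]'

```text
clock: 14.77
tcp_pos: [0.4431, 0.0998, 0.0802]
tcp_rot: [-3.141, 0.025, -0.001]
force: [-0.3, -0.6, -0.3]
grip_width: 0.0739
grasp_force: 0.0
```

>>> step_arm --commands '[{"claw": 1, "translation": [0, 0, -1], "yaw": 0}, {"claw": 1, "translation": [0, 0, -1], "yaw": 0}, {"claw": 1, "translation": [0, 0, -1], "yaw": 0}, {"claw": 1, "translation": [0, 0, -1], "yaw": 0}, {"claw": 1, "translation": [0, 0, -1], "yaw": 0}]'

```text
clock: 15.18
tcp_pos: [0.4426, 0.0996, 0.2063]
tcp_rot: [-3.141, 0.025, 0.0]
force: [1.3, 0.1, -1.5]
grip_width: 0.0859
grasp_force: 0.0
```

```bash
python3 dr.py; python3 - <<'E'
from plant import r,cams
from h import *
P=cams.camera_params('wrist'); s=r.sense(); p,d=cams.capture('wrist')
np.savez('wrist.npz',p=p,d=d,K=P['K'],T=P['cam_to_world'],tcp=s['tcp_pos'])
g=cv2.cvtColor(p,cv2.COLOR_RGB2GRAY); print(s['tcp_pos'])
b,c0=120,200; R=g[120:230,215:295]; ys,xs=np.nonzero(cv2.morphologyEx((R<70).astype(np.uint8),2,np.ones((3,3)))); ys+=120; xs+=215
for v in range(ys.min(),ys.max()+1,2): print(v,xs[ys==v].min() if (ys==v).any() else '',xs[ys==v].max() if (ys==v).any() else '',end='; ')
print('\nend',wray((xs[ys==ys.max()].mean()),ys.max()+.5,.121),'flange',wray(xs[ys==ys.min()].mean(),ys.min()-.5,.072))
# drawer plate from top camera
f=np.load('top.npz'); cv2.imwrite('pics/d1.png',cv2.resize(np.hstack([f['p'][160:240,340:430,::-1],f['p'][180:260,215:305,::-1]]),(800,355),interpolation=cv2.INTER_CUBIC))
E
```

```text
front min x 0.440457780245525 [0.44571166 0.10046865 0.21075273] [1.37227039 0.11314387 2.97263483] 15.2333
[0.44571166 0.10046865 0.21075273]
176 251 257; 178 248 261; 180 246 262; 182 245 263; 184 245 264; 186 245 264; 188 245 264; 190 246 263; 192 247 262; 194 247 262; 196 246 262; 198 246 262; 200 246 262; 202 247 262; 204 248 260; 206 251 257; 
end [0.43805803 0.10047381 0.121     ] flange [0.45398767 0.1002046  0.072     ]
```

View pics/d1.png

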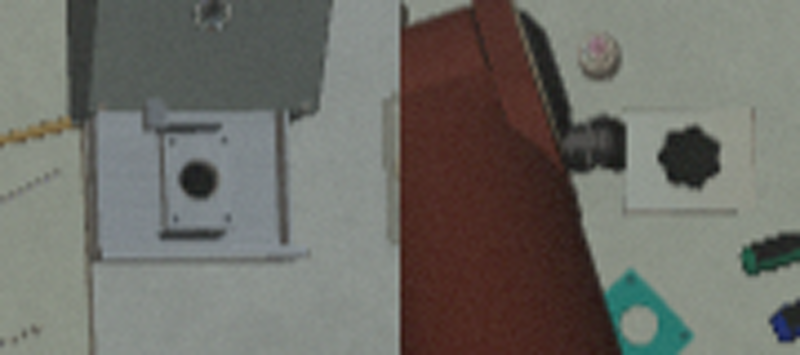

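Rod reads seated as at the start (same end and flange points). Plate_a's window is at left-crop (198,180), a grey tab at (155,115). Going over the drawer.

>>> step_arm --commands '[{"claw": 0.76, "translation": [0.11, 1, 0], "yaw": 0}, {"claw": 0.76, "translation": [0.11, 1, 0], "yaw": 0}, {"claw": 0.76, "translation": [0.11, 1, 0], "yaw": 0}, {"claw": 0.76, "translation": [0.11, 1, 0], "yaw": 0}, {"claw": 0.76, "translation": [0.11, 1, 0], "yaw": 0}]'

```text
clock: 15.7
tcp_pos: [0.4541, -0.0266, 0.2044]
tcp_rot: [-3.141, 0.025, 0.002]
force: [0.1, 0.1, 0.3]
grip_width: 0.0649
grasp_force: 0.0
```

>>> step_arm --commands '[{"claw": 0.76, "translation": [0.11, 1, 0], "yaw": 0}, {"claw": 0.76, "translation": [0.11, 1, 0], "yaw": 0}, {"claw": 0.76, "translation": [0.11, 1, 0], "yaw": 0}, {"claw": 0.76, "translation": [0.11, 1, 0], "yaw": 0}, {"claw": 0.76, "translation": [0.11, 1, 0], "yaw": 0}]'

```text
clock: 16.12
tcp_pos: [0.4658, -0.1518, 0.2042]
tcp_rot: [-3.141, 0.025, 0.002]
force: [0.6, 0.1, -0.3]
grip_width: 0.0649
grasp_force: 0.0
```

>>> step_arm --commands '[{"claw": 0.76, "translation": [0.11, 1, 0], "yaw": 0}, {"claw": 0.76, "translation": [0.11, 1, 0], "yaw": 0}, {"claw": 0.76, "translation": [0.11, 1, 0], "yaw": 0}, {"claw": 0.76, "translation": [0.11, 1, 0], "yaw": 0}, {"claw": 0.76, "translation": [0.11, 1, 0], "yaw": 0}]'

```text
clock: 16.53
tcp_pos: [0.4776, -0.2769, 0.2041]
tcp_rot: [-3.141, 0.025, 0.002]
force: [1.4, -0.0, 0.3]
grip_width: 0.0646
grasp_force: 0.0
```

>>> step_arm --commands '[{"claw": 0.76, "translation": [0, 1, 0], "yaw": 0}, {"claw": 0.76, "translation": [0, 0.7, 0], "yaw": 0}, {"claw": 0.76, "translation": [0, 0, 0], "yaw": 0}, {"claw": 0.76, "translation": [0, 0, 0], "yaw": 0}, {"claw": 0.76, "translation": [0, 0, 0], "yaw": 0}]'

```text
clock: 16.95
tcp_pos: [0.4774, -0.3167, 0.2043]
tcp_rot: [-3.139, 0.023, 0.002]
force: [0.9, 0.7, -0.7]
grip_width: 0.0651
grasp_force: 0.0
```

```bash
python3 - <<'E'
from plant import r,cams
from h import *
P=cams.camera_params('wrist'); s=r.sense(); p,d=cams.capture('wrist')
np.savez('wrist.npz',p=p,d=d,K=P['K'],T=P['cam_to_world'],tcp=s['tcp_pos'])
print(s['tcp_pos'],s['tcp_rot'],s['clock'],s['grip_width'],ray('top',384.55,200.5,.052))
cv2.imwrite('pics/d2.png',cv2.resize(p[120:300,150:360,::-1],(700,600),interpolation=cv2.INTER_CUBIC))
E
```

```text
[ 0.47741037 -0.31673477  0.20428551] [-3.13932685e+00  2.32736113e-02  1.69827112e-03] 16.95 0.06505624082504602 [ 0.48636436 -0.32271276  0.052     ]
```

View pics/d2.png

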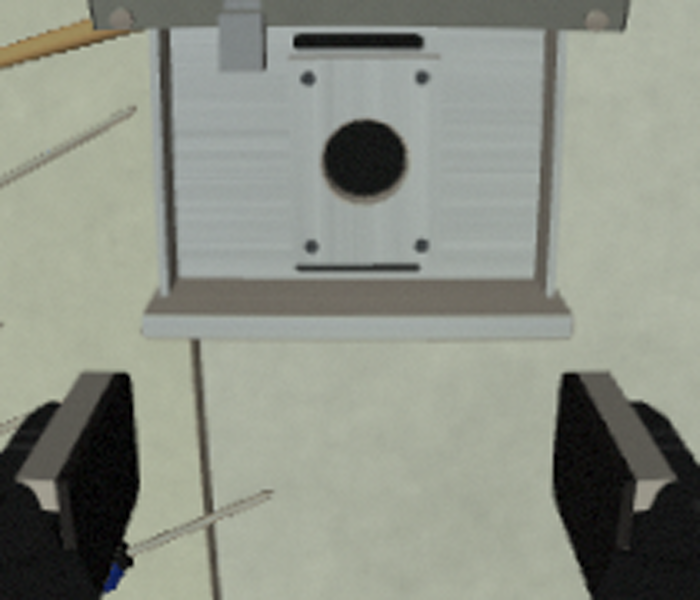

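I see plate_a's window (365,158), its four screw holes (307,78), (422,77), (311,246), (422,245), and the tab top-left at (242,40). That was my eleventh picture, one over the limit of 10, so there'll be no more views. From here I work by numbers only.

```bash
python3 - <<'E'
from h import *
f=np.load('wrist.npz'); tcp=f['tcp']
P=np.array([wray(150+u*.3,120+v*.3,.052,f) for u,v in [(307,78),(422,77),(311,246),(422,245),(365,158)]])
print(np.round(P*1e3,1)); c=P[:4].mean(0)
for a,b in [(2,0),(3,1)]: print('yaw',np.degrees(np.arctan2(*(P[a]-P[b])[[1,0]]))-180)
v=c-tcp; h=-.0155; x=np.array([np.cos(h),np.sin(h)]); y=np.array([np.sin(h),-np.cos(h)])
print('c',c,'tool mm',v[:2]@x*1e3,v[:2]@y*1e3)
E
```

```text
[[ 514.2 -305.7   52. ]
 [ 514.1 -340.    52. ]
 [ 462.2 -305.7   52. ]
 [ 462.  -340.1   52. ]
 [ 489.6 -322.7   52. ]]
yaw -359.98470641996107
yaw -359.91915057901576
c [ 0.4881044  -0.32283914  0.052     ] tool mm 10.787355642378964 5.93789124371764
```

>>> step_arm --commands '[{"claw": 0.76, "translation": [0.43, 0.24, 0.6], "yaw": -0.015}, {"claw": 0.76, "translation": [0, 0, 1], "yaw": 0}, {"claw": 0.76, "translation": [0, 0, 1], "yaw": 0}, {"claw": 0.76, "translation": [0, 0, 1], "yaw": 0}, {"claw": 0.76, "translation": [0, 0, 1], "yaw": 0}]'

```text
clock: 17.42
tcp_pos: [0.4888, -0.3226, 0.0893]
tcp_rot: [-3.141, -0.002, -0.001]
force: [0.5, 0.1, -0.1]
grip_width: 0.0651
grasp_force: 0.0
```

>>> step_arm --commands '[{"claw": 0.76, "translation": [0, 0, 0.7], "yaw": 0}, {"claw": 0.76, "translation": [0, 0, 0.7], "yaw": 0}, {"claw": 0.76, "translation": [0, 0, 0.4], "yaw": 0}, {"claw": 0.76, "translation": [0, 0, 0], "yaw": 0}, {"claw": 0.76, "translation": [0, 0, 0], "yaw": 0}]'

```text
clock: 17.83
tcp_pos: [0.4885, -0.3236, 0.0452]
tcp_rot: [-3.141, -0.0, 0.0]
force: [0.6, 0.3, 0.4]
grip_width: 0.0649
grasp_force: 0.0
```

>>> step_arm --commands '[{"claw": 0.76, "translation": [0, 0, 0.3], "yaw": 0}, {"claw": 0.76, "translation": [0, 0, 0.3], "yaw": 0}, {"claw": 0.76, "translation": [0, 0, 0], "yaw": 0}, {"claw": 0.4, "translation": [0, 0, 0], "yaw": 0}, {"claw": 0.4, "translation": [0, 0, 0], "yaw": 0}]' --force 40

```text
clock: 18.25
tcp_pos: [0.4882, -0.3246, 0.0305]
tcp_rot: [-3.142, 0.002, -0.0]
force: [-1.3, 0.3, 0.7]
grip_width: 0.0451
grasp_force: 41.0
```

>>> step_arm --commands '[{"claw": 0.4, "translation": [0, 0, 0], "yaw": 0}, {"claw": 0.4, "translation": [0, 0, 0], "yaw": 0}, {"claw": 0.4, "translation": [0, 0, 0], "yaw": 0}, {"claw": 0.4, "translation": [0, 0, 0], "yaw": 0}, {"claw": 0.4, "translation": [0, 0, 0], "yaw": 0}]'

```text
clock: 18.67
tcp_pos: [0.4883, -0.3247, 0.0304]
tcp_rot: [3.141, -0.002, 0.001]
force: [0.1, 0.1, 2.8]
grip_width: 0.0452
grasp_force: 41.4
```

>>> step_arm --commands '[{"claw": 0.4, "translation": [0, 0, -0.5], "yaw": 0}, {"claw": 0.4, "translation": [0, 0, -1], "yaw": 0}, {"claw": 0.4, "translation": [0, 0, -1], "yaw": 0}, {"claw": 0.4, "translation": [0, 0, -1], "yaw": 0}, {"claw": 0.4, "translation": [0, 0, -1], "yaw": 0}]'

```text
clock: 19.08
tcp_pos: [0.4876, -0.3244, 0.1441]
tcp_rot: [-3.141, 0.002, 0.001]
force: [-0.1, 0.5, -0.6]
grip_width: 0.0455
grasp_force: 41.2
```

>>> step_arm --commands '[{"claw": 0.4, "translation": [0, 0, -1], "yaw": 0}, {"claw": 0.4, "translation": [0, 0, -1], "yaw": 0}, {"claw": 0.4, "translation": [0, 0, -0.3], "yaw": 0}, {"claw": 0.4, "translation": [-0.18, -0.8, 0], "yaw": -0.06}, {"claw": 0.4, "translation": [-0.18, -0.8, 0], "yaw": -0.06}]'

```text
clock: 19.5
tcp_pos: [0.4776, -0.2855, 0.2004]
tcp_rot: [3.135, 0.187, 0.001]
force: [1.1, 0.7, -1.4]
grip_width: 0.0452
grasp_force: 41.2
```

>>> step_arm --commands '[{"claw": 0.4, "translation": [-0.05, -1, 0], "yaw": 0}, {"claw": 0.4, "translation": [-0.05, -1, 0], "yaw": 0}, {"claw": 0.4, "translation": [-0.05, -1, 0], "yaw": 0}, {"claw": 0.4, "translation": [-0.05, -1, 0], "yaw": 0}, {"claw": 0.4, "translation": [-0.05, -1, 0], "yaw": 0}]'

```text
clock: 19.92
tcp_pos: [0.4558, -0.1602, 0.1995]
tcp_rot: [-3.135, -0.186, 0.002]
force: [-0.2, 0.8, -1.7]
grip_width: 0.0452
grasp_force: 41.2
```

>>> step_arm --commands '[{"claw": 0.4, "translation": [-0.05, -1, 0], "yaw": 0}, {"claw": 0.4, "translation": [-0.05, -1, 0], "yaw": 0}, {"claw": 0.4, "translation": [-0.05, -1, 0], "yaw": 0}, {"claw": 0.4, "translation": [-0.05, -1, 0], "yaw": 0}, {"claw": 0.4, "translation": [-0.05, -1, 0], "yaw": 0}]'

```text
clock: 20.33
tcp_pos: [0.4348, -0.037, 0.1996]
tcp_rot: [-3.136, -0.186, 0.002]
force: [0.1, 0.4, -0.8]
grip_width: 0.0451
grasp_force: 41.2
```

>>> step_arm --commands '[{"claw": 0.4, "translation": [-0.05, -1, 0], "yaw": 0}, {"claw": 0.4, "translation": [-0.05, -1, 0], "yaw": 0}, {"claw": 0.4, "translation": [-0.05, -1, 0], "yaw": 0}, {"claw": 0.4, "translation": [-0.05, -1, 0], "yaw": 0}, {"claw": 0.4, "translation": [-0.05, -1, 0], "yaw": 0}]'

```text
clock: 20.75
tcp_pos: [0.4138, 0.0862, 0.1997]
tcp_rot: [3.136, 0.186, -0.002]
force: [0.3, 0.5, -1.3]
grip_width: 0.0451
grasp_force: 41.2
```

>>> step_arm --commands '[{"claw": 0.4, "translation": [-0.05, -1, 0], "yaw": 0}, {"claw": 0.4, "translation": [-0.05, -1, 0], "yaw": 0}, {"claw": 0.4, "translation": [-0.05, -1, 0], "yaw": 0}, {"claw": 0.4, "translation": [-0.05, -1, 0], "yaw": 0}, {"claw": 0.4, "translation": [-0.05, -1, 0], "yaw": 0}]'

```text
clock: 21.17
tcp_pos: [0.3929, 0.2094, 0.1996]
tcp_rot: [3.135, 0.186, -0.002]
force: [-0.2, -1.0, -0.3]
grip_width: 0.0451
grasp_force: 41.2
```

>>> step_arm --commands '[{"claw": 0.4, "translation": [-0.05, -1, 0], "yaw": 0}, {"claw": 0.4, "translation": [-0.05, -1, 0], "yaw": 0}, {"claw": 0.4, "translation": [-0.05, -1, 0], "yaw": 0}, {"claw": 0.4, "translation": [-0.05, -1, 0], "yaw": 0}, {"claw": 0.4, "translation": [-0.05, -0.8, 0], "yaw": 0}]'

```text
clock: 21.58
tcp_pos: [0.3723, 0.3287, 0.1995]
tcp_rot: [-3.136, -0.189, 0.002]
force: [0.5, 0.7, -1.1]
grip_width: 0.045
grasp_force: 41.2
```

>>> step_arm --commands '[{"claw": 0.4, "translation": [0, 0, 0], "yaw": 0}, {"claw": 0.4, "translation": [0, 0, 0], "yaw": 0}, {"claw": 0.4, "translation": [0, 0, 0], "yaw": 0}, {"claw": 0.4, "translation": [0, 0, 0], "yaw": 0}, {"claw": 0.4, "translation": [0, 0, 0], "yaw": 0}]'

```text
clock: 22.0
tcp_pos: [0.3738, 0.3256, 0.2]
tcp_rot: [3.135, 0.183, -0.0]
force: [0.3, -0.4, -1.1]
grip_width: 0.045
grasp_force: 41.2
```

```bash
cat > pile.py <<'E'
from plant import r,cams
from h import *
import sys
P=cams.camera_params('wrist'); s=r.sense(); p,d=cams.capture('wrist')
np.savez('wrist.npz',p=p,d=d,K=P['K'],T=P['cam_to_world'],tcp=s['tcp_pos']); f=np.load('wrist.npz')
z=float(sys.argv[1]); tcp=s['tcp_pos']; print(tcp,s['tcp_rot'],s['clock'])
g=cv2.cvtColor(p,cv2.COLOR_RGB2GRAY); b=p[...,2].astype(int)-p[...,0]
m=((g>100)&(b>2)).astype(np.uint8); m=cv2.morphologyEx(m,cv2.MORPH_OPEN,np.ones((3,3)))
for c in cv2.findContours(m,0,1)[0]:
    if cv2.contourArea(c)<250: continue
    w=np.array([wray(u,v,z,f)[:2]*1e3 for u,v in c[:,0]],np.float32); print(cv2.boundingRect(c),cv2.contourArea(c),np.round(np.hstack(cv2.minAreaRect(w)),1))
E
python3 pile.py .024
```

```text
[0.37380978 0.3256317  0.19998439] [ 3.13531251e+00  1.83026955e-01 -2.86630134e-04] 22.0
(232, 89, 43, 59) 2280.0 [435.1 333.3  62.8  44.4   6.2]
```

>>> step_arm --commands '[{"claw": 0.4, "translation": [0.9, -0.02, 0], "yaw": 0}, {"claw": 0.4, "translation": [0.9, 0, 0.5], "yaw": 0}, {"claw": 0.4, "translation": [0.68, 0, 0.8], "yaw": 0}, {"claw": 0.4, "translation": [0, 0, 1], "yaw": 0}, {"claw": 0.4, "translation": [0, 0, 1], "yaw": 0}]'

```text
clock: 22.47
tcp_pos: [0.4371, 0.3342, 0.1171]
tcp_rot: [-3.135, -0.181, -0.004]
force: [-0.1, -0.1, -0.8]
grip_width: 0.0449
grasp_force: 41.3
```

>>> step_arm --commands '[{"claw": 0.4, "translation": [0, 0, 0.8], "yaw": 0}, {"claw": 0.4, "translation": [0, 0, 0.8], "yaw": 0}, {"claw": 0.4, "translation": [0, 0, 0.5], "yaw": 0}, {"claw": 0.4, "translation": [0, 0, 0], "yaw": 0}, {"claw": 0.4, "translation": [0, 0, 0], "yaw": 0}]'

```text
clock: 22.88
tcp_pos: [0.435, 0.3342, 0.0648]
tcp_rot: [3.135, 0.185, -0.001]
force: [0.5, 1.3, -1.5]
grip_width: 0.0455
grasp_force: 41.2
```

>>> step_arm --commands '[{"claw": 0.4, "translation": [0, 0, 0], "yaw": 0}, {"claw": 0.4, "translation": [0, 0, 0], "yaw": 0}, {"claw": 0.4, "translation": [0, 0, 0], "yaw": 0}, {"claw": 0.4, "translation": [0, 0, 0], "yaw": 0}, {"claw": 0.4, "translation": [0, 0, 0], "yaw": 0}]'

```text
clock: 23.3
tcp_pos: [0.4352, 0.3351, 0.0657]
tcp_rot: [-3.135, -0.186, -0.001]
force: [-0.2, 0.1, -1.0]
grip_width: 0.0452
grasp_force: 41.2
```

>>> step_arm --commands '[{"claw": 0.4, "translation": [0, 0.06, 0.6], "yaw": 0}, {"claw": 0.4, "translation": [0, 0, 0.6], "yaw": 0}, {"claw": 0.4, "translation": [0, 0, 0.4], "yaw": 0}, {"claw": 0.4, "translation": [0, 0, 0.26], "yaw": 0}, {"claw": 0.4, "translation": [0, 0, 0], "yaw": 0}]'

```text
clock: 23.72
tcp_pos: [0.4348, 0.3333, 0.0177]
tcp_rot: [3.135, 0.187, -0.002]
force: [0.7, -0.8, -1.6]
grip_width: 0.0454
grasp_force: 42.3
```

>>> step_arm --commands '[{"claw": 0.4, "translation": [0, 0, 0], "yaw": 0}, {"claw": 0.4, "translation": [0, 0, 0], "yaw": 0}, {"claw": 0.4, "translation": [0, 0, 0], "yaw": 0}, {"claw": 0.4, "translation": [0, 0, 0], "yaw": 0}, {"claw": 0.4, "translation": [0, 0, 0], "yaw": 0}]'

```text
clock: 24.13
tcp_pos: [0.4352, 0.3335, 0.0189]
tcp_rot: [-3.136, -0.187, -0.001]
force: [-0.6, 0.2, -0.8]
grip_width: 0.0454
grasp_force: 42.3
```

>>> step_arm --commands '[{"claw": 0.4, "translation": [0, 0, 0.06], "yaw": 0}, {"claw": 0.4, "translation": [0, 0, 0.05], "yaw": 0}, {"claw": 0.4, "translation": [0, 0, 0.04], "yaw": 0}, {"claw": 0.4, "translation": [0, 0, 0], "yaw": 0}, {"claw": 0.4, "translation": [0, 0, 0], "yaw": 0}]'

```text
clock: 24.55
tcp_pos: [0.4356, 0.3336, 0.016]
tcp_rot: [-3.135, -0.187, -0.002]
force: [-0.9, -0.9, 6.5]
grip_width: 0.0451
grasp_force: 43.5
```

>>> step_arm --commands '[{"claw": 0.4, "translation": [0, 0, 0.02], "yaw": 0}, {"claw": 0.4, "translation": [0, 0, 0.02], "yaw": 0}, {"claw": 0.4, "translation": [0, 0, 0], "yaw": 0}, {"claw": 0.4, "translation": [0, 0, 0], "yaw": 0}, {"claw": 0.4, "translation": [0, 0, 0], "yaw": 0}]'

```text
clock: 24.97
tcp_pos: [0.4358, 0.3337, 0.0154]
tcp_rot: [-3.135, -0.187, -0.003]
force: [-0.7, -1.5, 8.6]
grip_width: 0.0457
grasp_force: 44.0
```

>>> step_arm --commands '[{"claw": 0.6, "translation": [0, 0, 0], "yaw": 0}, {"claw": 0.6, "translation": [0, 0, 0], "yaw": 0}, {"claw": 0.7, "translation": [0, 0, 0], "yaw": 0}, {"claw": 0.76, "translation": [0, 0, 0], "yaw": 0}, {"claw": 0.76, "translation": [0, 0, 0], "yaw": 0}]'

```text
clock: 25.38
tcp_pos: [0.435, 0.3334, 0.0136]
tcp_rot: [3.136, 0.187, -0.0]
force: [-0.2, -0.5, 0.1]
grip_width: 0.0649
grasp_force: 0.0
```

>>> step_arm --commands '[{"claw": 0.76, "translation": [0, 0, -0.5], "yaw": 0}, {"claw": 0.76, "translation": [0, 0, -1], "yaw": 0}, {"claw": 0.76, "translation": [0, 0, -1], "yaw": 0}, {"claw": 0.76, "translation": [0, 0, -1], "yaw": 0}, {"claw": 0.76, "translation": [0, 0, -1], "yaw": 0}]'

```text
clock: 25.8
tcp_pos: [0.4348, 0.3332, 0.1272]
tcp_rot: [3.136, 0.187, -0.001]
force: [1.3, -0.4, 0.1]
grip_width: 0.0654
grasp_force: 0.0
```

>>> step_arm --commands '[{"claw": 0.76, "translation": [-0.5, 0, -1], "yaw": 0}, {"claw": 0.76, "translation": [-1, 0, -1], "yaw": 0}, {"claw": 0.76, "translation": [-0.7, 0, -1], "yaw": 0}, {"claw": 0.76, "translation": [0, 0, 0], "yaw": 0}, {"claw": 0.76, "translation": [0, 0, 0], "yaw": 0}]'

```text
clock: 26.22
tcp_pos: [0.3804, 0.3276, 0.2027]
tcp_rot: [-3.134, -0.189, -0.004]
force: [0.8, -0.6, -0.1]
grip_width: 0.0647
grasp_force: 0.0
```

```bash
cat >> pile.py <<'E'
W_=lambda u,v:None
# side extent and heights from depth
K,T=f['K'],f['T']; v,u=np.mgrid[:384,:512]; a=np.stack([u-K[0,2],v-K[1,2]],-1)/K[0,0]; t=np.hypot(a[...,0],a[...,1])+1e-9; tt=np.tan(np.minimum(t,1.4))
c=np.stack([a[...,0]/t*tt*d,-a[...,1]/t*tt*d,-d],-1)@T[:3,:3].T+T[:3,3]
k=(d>0)&(c[...,2]>.006)&(abs(c[...,0]-.4353)<.05)&(abs(c[...,1]-.3335)<.045)&(c[...,2]<.06)
q=c[k]; top=q[q[:,2]>.030]; A=np.c_[top[:,:2]-top[:,:2].mean(0),np.ones(len(top))]; print('top plane',np.linalg.lstsq(A,top[:,2],rcond=None)[0],'z pct',np.percentile(q[:,2],[5,50,95]))
for lo,hi in [(.006,.013),(.013,.025),(.031,.045)]:
    o=q[(q[:,2]>lo)&(q[:,2]<hi)]; print(lo,len(o),np.round(np.r_[np.percentile(o[:,0],[2,98]),np.percentile(o[:,1],[2,98])]*1e3,1) if len(o)>5 else '')
E
python3 pile.py .036; python3 dr.py
```

```text
[0.38037791 0.32756372 0.20266268] [-3.13383287 -0.18876018 -0.00420198] 26.2167
(233, 94, 44, 60) 2341.0 [436.7 333.6  62.2  44.5   6.5]
top plane [ 0.00058127 -0.00151096  0.03623271] z pct [0.03447985 0.03624264 0.03745684]
0.006 34 [427.1 447.9 321.7 346.4]
0.013 32 [423.2 448.9 320.8 345.9]
0.031 2219 [405.  467.  310.8 357.1]
front min x 0.440206562444918 [0.38086573 0.32635326 0.20061392] [ 0.76907157 -0.58772819 -1.0182021 ] 26.3167
```

```bash
python3 -c "
from plant import ticket
print(ticket.hand_in())"
```

```text
the job is handed in; nothing more can be done
None
```

The job is handed in: the latch tripped, the drawer is fully open, the rod measured seated upright in its stand, and plate_a lies flat on the pile about 1 mm off centre. No verdict came back on hand-in, and I viewed 11 pictures, one over the limit of 10.

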